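Close the casting mould and hold it shut

TASK

Of the three loose mould covers, take the one whose two holes fit the dowels of the mould half that is screwed to the bench, lift it over and lower it onto both dowels. Then press it down against the springy pad until the two halves meet flush all round, and finish while still holding them pressed shut: do not let go. Leave the other two covers and the other things on the bench where they are.

Things in the scene. Friction and masses are not known exactly. Their poses are not given: they have to be found in the camera images.
- lower: Lower mould half, fixed to the bench: a plywood board 190 x 94 x 12 mm carrying a sand-coloured resin block 116 mm (its x) x 64 mm (its y) whose flat top face is 40 mm above the bench. Two upright steel dowels, 10 mm in diameter with the last 7 mm tapered to a 4 mm tip, stand on that face at x = -44 and +44 mm, y = 0 (88 mm apart) and rise 25 mm above it (tips 65 mm above the bench). Origin: centre of the underside, on the bench; z up.
- face (a point): Centre of the top face of the lower mould half, 40 mm above the bench, midway between the dowels; axes as lower.
- pad (a joint): Round aluminium knock-out pad, 36 mm in diameter, in the middle of the lower half's top face, on a spring. 0 = up, its top 6 mm above the face; 0.006 m = pressed flush with the face. The spring pushes up with about 5 N when up and 10 N when flush, more than the weight of a cover: a cover merely laid on the dowels stays 6 mm open, and springs open again when let go.
- cover_medium: The matching loose cover: sand-coloured resin plate 116 mm (its x) x 64 mm (its y) x 20 mm thick, about 0.23 kg, with two 13 mm through holes at x = -44 and +44 mm, y = 0 (88 mm apart). On its top, in the centre, a grip ridge 50 mm long (x), 24 mm wide (y), 34 mm tall: from 20 to 54 mm above the underside. It may go on either way round. Lies flat on the bench. Origin: centre of the underside; z up.
- cover_short: Look-alike cover that does not fit: the same plate and ridge but 100 mm long, holes 72 mm apart. Origin: centre of the underside.
- cover_long: Look-alike cover that does not fit: the same plate and ridge but 132 mm long, holes 104 mm apart. Origin: centre of the underside.
- glue: White plastic bottle, 60 mm in diameter, 150 mm tall, standing beyond the work; leave it. Origin: centre of the underside.
- brush: Flat brush lying on the bench beyond the covers; leave it. Origin: underside, within its length.
- weight: Brass paperweight with a knob, 52 mm in diameter, 50 mm tall, standing beyond the lower half; leave it. Origin: centre of the underside.
Mind the look-alikes: they are no part of the job. Leave any blue or red look-alike of the cover_medium alone.

How it is judged (in metres and radians):
On the way:
1. the matching cover is lifted clear of the bench (height (world z) of cover_medium above 0.03 m), for 0.2 s.
At the end, for the whole second after the job is handed in: the matching cover sits on both dowels, centred within 4 mm and level, its underside within 2 mm of the lower half's face with the sprung pad pressed in at least 4 mm, against its spring, and the robot is still holding it (touching it with more than 3 N) (z of cover_medium in the frame of face between -0.003 and 0.002 m and horizontal distance between cover_medium and face below 0.004 m and angle between the x axis of cover_medium and the x axis of lower, either way round below 0.08 rad and angle between the z axis of cover_medium and the z axis of lower, either way round below 0.04 rad and value of joint pad above 0.004 m and contact force between any of the fingers, the arm and cover_medium above 3 N); the arm keeps its last pose, push and grip.
It fails at once if another cover is moved more than 30 mm (distance of any of cover_short, cover_long from where it was at the start of the episode above 0.03 m).
It fails at once if the bottle, the brush or the paperweight is moved more than 30 mm (distance of any of glue, brush, weight from where it was at the start of the episode above 0.03 m).
It also fails if it takes over 48 s, if anything falls off the work surface, if the arm or the gripper's body presses on something with over 40 N, if the wrist force passes 120 N, or if a joint passes its speed limit or range.

ROBOT

A 6-joint arm with a two-finger parallel gripper is mounted at the origin on the work surface. World frame = base frame: x ahead of the robot, y to its left, z up, the work surface at z = 0. Lengths are in mm, angles in rad, forces in N, time in s.
With the tool pointing down it reaches from about 375 to 975 mm from the base axis. Payload 3.8 kg.
Tool frame: the origin (TCP) lies at the very end of the fingers, on their centre line; the grasp point (between the pads) lies 19 mm behind it; z points along the fingers, y is the line along which they close (so a half turn about z gives the same grasp; the last joint's range is limited). The gripper opens to 88 mm and grips with 3 to 60 N. Pads are 18 mm wide; open, the fingers measure 123 mm over their backs; the gripper's body (75 mm by 187 mm) begins 45 mm behind the grasp point.
Start: joints at [-1.145, 0.264, 1.604, -0, 1.274, -0.037], TCP at [301.351, -603.991, 205.206] pointing down, gripper open.
Joint ranges: [-2.63, 2.63], [-0.94, 2.18], [0.31, 2.57], [-1.31, 4.45], [0, 2.66], [-2.55, 2.55]. Speed limits (rad/s): [2.57, 2.57, 3.14, 3.14, 3.14, 3.14].

INTERFACE

Orientations are given as a unit quaternion [x, y, z, w].
In Python, from workcell import arm gives the robot as it stands.
- The arm moves only by the tool arm_command, never from a script. Its argument "commands" is one flat list of numbers, 5 for each row, row after row: the shift along the tool's x, y, z in cm, then the turn about the tool's z in degrees, then the finger opening in cm, from 0 to 8.81. A call has 1 to 12 rows; each row is the pose to reach, as a shift and turn from the pose commanded when the call began, along the tool's axes at that moment; what a row does not reach only later rows make up. A row lasts 1/8 s, in which the tool goes at most 62.5 mm and 10.7 degrees, less where a joint would pass 70% of its speed; a pose out of reach is approached as far as the arm can. A call with a gripper value outside its range is refused whole. The fingers move at their own pace and stop on an object; "newtons" is the grip in N (left out, the last holds). Time passes only in rows, so rows that repeat a pose let the fingers close. It gives the time, the measured TCP pose, the force, the opening and the grip force at its end, in the units of the state.
- arm.read_state(): the state, without advancing time (a new reading comes with each control period).
- arm.capture(name): name is "scene" or "top"; returns the picture (420x560x3 uint8, red, green, blue); there is no depth.
- arm.camera_model(name): a dict with "fx", "fy", "cx", "cy" (pixels), "D" ([k1, k2, p1, p2, k3] as OpenCV has them; the pictures are not rectified), "pose" (4x4, takes a point from camera to world coordinates). Camera axes: x right, y down, z forward; pixel columns grow to the right and rows downward; lengths in mm; the calibration is good to about 2 mm. A picture is of the moment at which its call begins. camera_model takes no time and is no camera call.
- arm.hand_in(): hands the job in; it is judged then, once.
The state is a dict: "clock": time; "qpos": joint angles; "qd": joint speeds; "tau": joint torques, N m; "eef_pos": TCP position; "eef_rot": TCP orientation; "ft_force": force on the tool from outside, world axes, zero at the start; "ft_torque": the same for the moment, N m; "finger_gap": finger opening in mm; "grasp_force": force on a finger pad.
Only numpy, scipy, OpenCV 4.12 (cv2) and the standard library are available. Lean on these libraries where they do the work, as an engineer would, in place of code of your own. Each camera call takes 0.05 s, during which the arm holds its last target. There are 200 camera calls.

## Working session

There is one attempt and no reset: what is moved stays moved. The work goes in short steps, Python scripts to look and compute and a tool call to move; the robot and the scene stay as the last step left them, time stands still between calls to the robot, and variables do not carry over. Pictures are saved under pics/ and viewed, at most 10 in all, crops included, and the job is handed in when it is done.

Besides the shell and the picture viewer there is one more tool, called after "Call:" as name(argument=value, ...) on one line, values as JSON. arm_command: Moves the arm, as the interface text tells. Its arguments: {"type":"object","properties":{"commands":{"type":"array","items":{"type":"number"}},"newtons":{"type":"number"}},"required":["commands"]}

```bash
mkdir -p pics
python3 - <<'E'
from workcell import arm
import cv2,numpy as np
for n in("top","scene"):
    im=arm.capture(n); cv2.imwrite(f"pics/{n}0.png",im[:,:,::-1])
    m=arm.camera_model(n); print(n,m["fx"],m["cx"],m["cy"],m["D"],np.round(m["pose"],3).tolist())
s=arm.read_state(); print(s["eef_pos"],s["eef_rot"],s["ft_force"],s["clock"])
E
```

```text
top 481.6800399816723 280.11181752061464 215.6129671913131 [0.00836048 0.         0.         0.         0.        ] [[-0.011, -0.994, 0.106, 450.211], [-1.0, 0.01, -0.005, 28.012], [0.004, -0.106, -0.994, 1376.609], [0.0, 0.0, 0.0, 1.0]]
scene 481.396348018191 277.64752658970076 215.47293876168015 [-0.11171871  0.          0.          0.          0.        ] [[0.775, 0.354, -0.524, 1278.094], [0.632, -0.409, 0.658, -811.828], [0.019, -0.841, -0.541, 763.648], [0.0, 0.0, 0.0, 1.0]]
[ 301.07086362 -603.35612125  204.02310657] [ 9.73345312e-01  2.29342316e-01 -1.95148541e-04 -9.83727646e-04] [-0.4281364  -0.0605791  -0.86728814] 0.1
```

View pics/top0.png

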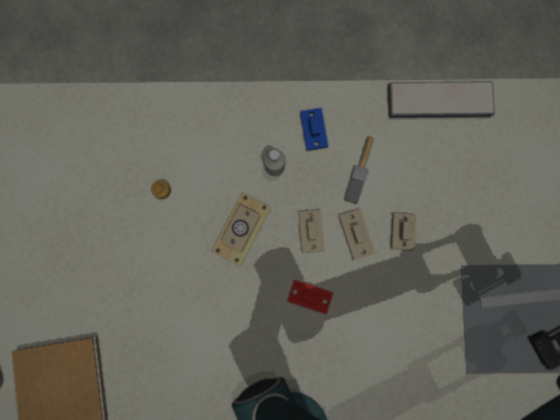

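View pics/scene0.png

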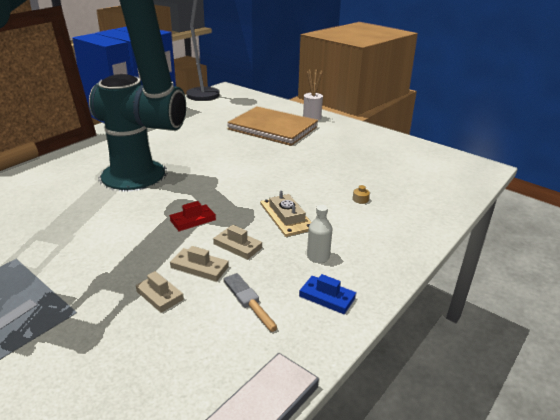

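The top view shows three sand covers at (311,231), (356,234) and (403,231), blue and red look-alikes at (314,129) and (311,297), and the lower half at (241,228). By pixel length the middle-sized cover is the one at (311,231). Next I measure them and check with a crop.

```bash
cat > h.py <<'E'
import cv2,numpy as np
from workcell import arm
def ray(n,uv,z):
    m=arm.camera_model(n);K=np.array([[m["fx"],0,m["cx"]],[0,m["fy"],m["cy"]],[0,0,1.]])
    p=cv2.undistortPoints(np.array(uv,float).reshape(-1,1,2),K,np.array(m["D"],float)).reshape(-1,2)
    P=np.array(m["pose"]);d=np.c_[p,np.ones(len(p))]@P[:3,:3].T;o=P[:3,3]
    return o+d*((z-o[2])/d[:,2])[:,None]
E
python3 - <<'E'
from h import *
im=cv2.imread("pics/top0.png"); hsv=cv2.cvtColor(im,cv2.COLOR_BGR2HSV)
print("bench",hsv[200,330],"covers",hsv[222,303],hsv[215,345],hsv[243,403],"board",hsv[200,243],hsv[240,225])
S=hsv[:,:,1]; mask=((S>62)&(hsv[:,:,0]<30)).astype(np.uint8)*255
mask=cv2.morphologyEx(mask,cv2.MORPH_CLOSE,np.ones((3,3)))
cs,_=cv2.findContours(mask[190:275,200:430],cv2.RETR_EXTERNAL,cv2.CHAIN_APPROX_NONE,offset=(200,190))
for c in cs:
    if cv2.contourArea(c)<200: continue
    for z in(12,20):
        r=cv2.minAreaRect(ray("top",c,z)[:,:2].astype(np.float32)); print(z,np.round(r[0],1),np.round(r[1],1),round(r[2],1),cv2.boundingRect(c))
b=cv2.resize(im[185:270,205:425],None,fx=3.6,fy=3.6,interpolation=cv2.INTER_CUBIC)
m2=cv2.resize(mask[185:270,205:425],None,fx=3.6,fy=3.6,interpolation=0)
cv2.imwrite("pics/crop1.png",np.vstack([b[:295],cv2.cvtColor(m2,cv2.COLOR_GRAY2BGR)[:295]]))
E
```

```text
bench [ 27  24 119] covers [ 20  56 113] [ 21  55 112] [27 33 69] board [ 20  94 117] [ 20  55 112]
12 [559.8 133.4] [ 92.  187.8] 62.4 (212, 193, 58, 72)
20 [559.1 132.8] [ 91.5 186.7] 62.4 (212, 193, 58, 72)
```

View pics/crop1.png

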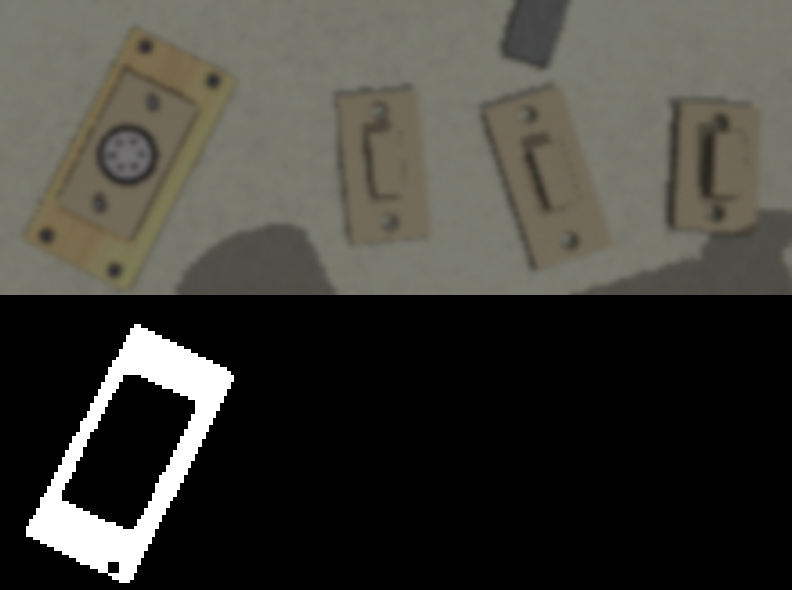

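The crop shows the lower half (board and pad, crop pixel (127,155)) and the three covers at crop x≈382, 545 and 715. Their lengths differ clearly, and the one at 382 is the middle size. The lower mask gives a board of 92x188 mm, which is right. Next: a lower threshold for the covers, plus the block hole.

Run:
```python
from h import *
im=cv2.imread("pics/top0.png"); hsv=cv2.cvtColor(im,cv2.COLOR_BGR2HSV)
def rects(mask,zs,mode):
    cs,_=cv2.findContours(mask,mode,cv2.CHAIN_APPROX_NONE)
    for c in cs:
        if cv2.contourArea(c)<300: continue
        x,y,w,h=cv2.boundingRect(c)
        if not(190<y<270 and 200<x<430):continue
        for z in zs:
            r=cv2.minAreaRect(ray("top",c,z)[:,:2].astype(np.float32)); print(z,np.round(r[0],1),np.round(r[1],1),round(r[2],1),(x,y,w,h))
h,S,V=cv2.split(hsv)
rects(cv2.morphologyEx(((S>41)&(h<26)).astype(np.uint8)*255,cv2.MORPH_OPEN,np.ones((3,3))),(10,20),cv2.RETR_EXTERNAL)
print("hole");rects(((S>62)&(h<30)).astype(np.uint8)*255,(40,),cv2.RETR_CCOMP)
# pad: dark ring
p=((V<60)).astype(np.uint8)[215:240,230:252]
n,l,st,ce=cv2.connectedComponentsWithStats(p); i=1+st[1:,4].argmax(); c=ce[i]+[230,215]
print("pad",c,st[i],ray("top",c,43))
```

```text
10 [ 547.9 -328.9] [ 67.4 101.6] 85.1 (391, 213, 25, 37)
20 [ 547.2 -326.3] [ 66.9 100.9] 85.1 (391, 213, 25, 37)
10 [ 542.  -195.7] [132.7  65.3] 17.1 (340, 210, 34, 49)
20 [ 541.3 -194.1] [131.7  64.8] 17.1 (340, 210, 34, 49)
10 [552.1 -66. ] [116.9  64.6] 4.3 (299, 210, 25, 42)
20 [551.4 -65.3] [116.1  64.1] 4.3 (299, 210, 25, 42)
10 [561.3 136.6] [ 89.4 190.9] 62.6 (212, 193, 57, 68)
20 [560.5 135.8] [ 88.8 189.5] 62.6 (212, 193, 57, 68)
hole
40 [557.5 131.3] [ 90.1 184. ] 62.4 (212, 193, 58, 72)
40 [560.5 132.6] [ 67.4 117.2] 63.2 (221, 204, 39, 48)
pad [242.61904762 231.80952381] [ 4 10 14 11 21] [[548.1937352 125.7772094  43.       ]]
```

Checked: the cover at (311,231) is 116x64 mm, so it is cover_medium, at (551.5,-65.3) and 4.3°. The others are 132 and 100 mm, and the blue and red ones are excluded. The lower half is at about (560,133), with its long axis at -27.5°.

Call:
arm_command(commands=[46.4,-37.0,8,22.2,5,46.4,-37.0,8,22.2,5,46.4,-37.0,8,22.2,5,46.4,-37.0,8,22.2,5,46.4,-37.0,8,22.2,5,46.4,-37.0,8,22.2,5,46.4,-37.0,8,22.2,5,46.4,-37.0,8,22.2,5,46.4,-37.0,8,22.2,5,46.4,-37.0,8,22.2,5,46.4,-37.0,8,22.2,5,46.4,-37.0,8,22.2,5], newtons=40)

```text
clock: 1.6
eef_pos: [550.8, -66.1, 124.9]
eef_rot: [0.999, 0.038, -0.001, 0.0]
ft_force: [-0.1, -0.1, 0.2]
finger_gap: 49.7
grasp_force: 0.0
```

Run:
```python
from h import *
im=arm.capture("scene")[:,:,::-1]; cv2.imwrite("pics/s1.png",im)
cv2.imwrite("pics/s1c.png",cv2.resize(im[170:270,200:350],None,fx=5,fy=5,interpolation=cv2.INTER_CUBIC))
```

```text
(no output)
```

View pics/s1c.png

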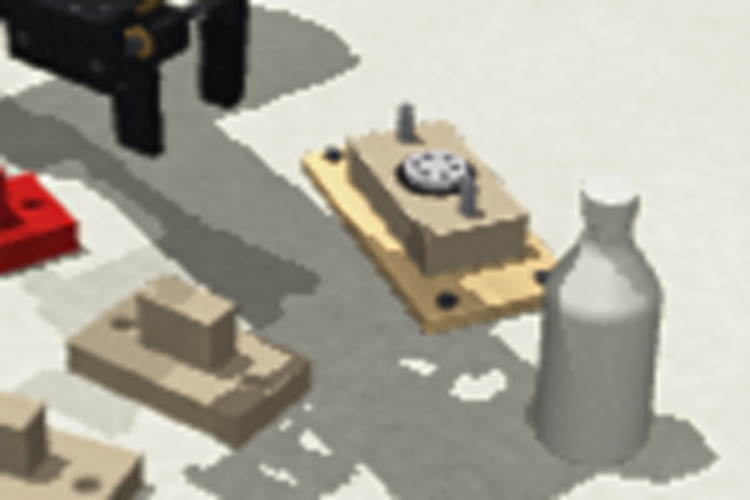

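The scene crop shows the dowel tips at crop (405,104) and (466,176), with bases at about (405,138) and (470,213). The cover's ridge top has corners at about (143,288), (170,275), (237,303) and (207,321). The gripper is in the air above the cover, with the tips at about (140,150) and (222,105).

Run:
```python
from h import *
f=lambda a:(np.array(a,float)+.5)/5-.5+[200,170]
t=ray("scene",f([[405,104],[466,176]]),65);b=ray("scene",f([[405,139],[470,214]]),40)
for q in(t,b): print(np.round(q,1).tolist(),q.mean(0),np.linalg.norm(q[0]-q[1]),np.degrees(np.arctan2(*(q[1]-q[0])[1::-1])))
r=ray("scene",f([[143,288],[170,275],[237,303],[207,321]]),54);print(np.round(r,1).tolist(),r.mean(0))
r=ray("scene",f([[69,346],[240,422],[311,366]]),20);print(np.round(r,1).tolist(),(r[0]+r[2])/2)
# top-view dowels in original image
print(ray("top",np.array([[(153+.5)/3.6-.5+205,(102+.5)/3.6-.5+185],[(99+.5)/3.6-.5+205,(204+.5)/3.6-.5+185],[(127+.5)/3.6-.5+205,(155+.5)/3.6-.5+185]]),45))
```

```text
[[522.2, 149.8, 65.0], [598.5, 109.4, 65.0]] [560.34440153 129.57150429  65.        ] 86.36181570338125 -27.921100615927635
[[521.3, 151.8, 40.0], [600.9, 111.4, 40.0]] [561.12258248 131.57335448  40.        ] 89.31788170863032 -26.91902518209316
[[528.7, -76.5, 54.0], [530.9, -58.4, 54.0], [575.2, -54.6, 54.0], [574.6, -76.7, 54.0]] [552.3359625  -66.54594714  54.        ]
[[501.3, -106.4, 20.0], [614.4, -96.3, 20.0], [610.2, -36.1, 20.0]] [555.73153846 -71.23466436  20.        ]
[[600.41175662 112.94228086  45.        ]
 [522.05477073 154.63627308  45.        ]
 [559.55420337 133.0905262   45.        ]]
```

Call:
arm_command(commands=[0,0,5,0,5,0,0,9,0,5,0,0,10.1,0,5,0,0,10.1,0,1.5,0,0,10.1,0,1.5,0,0,10.1,0,1.5,0,0,10.1,0,1.5,0,0,10.1,0,1.5], newtons=40)

```text
clock: 2.65
eef_pos: [551.7, -65.7, 24.7]
eef_rot: [0.999, 0.038, 0.0, 0.0]
ft_force: [0.4, -0.3, 0.6]
finger_gap: 14.9
grasp_force: 0.0
```

The fingers closed to 15 mm with no force, so they hold nothing. I look.

Run:
```python
from h import *
print(arm.read_state()["finger_gap"],arm.read_state()["eef_pos"])
im=arm.capture("scene")[:,:,::-1]; t=arm.capture("top")[:,:,::-1]
a=cv2.resize(im[190:280,200:300],(500,450),interpolation=2);b=cv2.resize(t[200:290,270:320],(250,450),interpolation=2)
cv2.imwrite("pics/s2c.png",np.hstack([a,b]))
```

```text
14.888072082812888 [551.68355393 -65.72286555  24.71043667]
```

View pics/s2c.png

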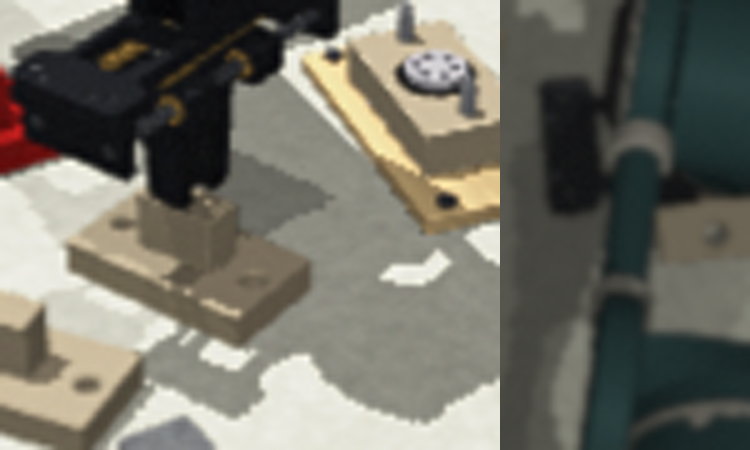

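The finger tips look as though they are on or above the ridge top (scene crop (175,205)), with the ridge front fully visible. I compare the tip pixels with the projection of the reported TCP, for this pose and the earlier one.

Run:
```python
from h import *
m=arm.camera_model("scene");P=np.linalg.inv(np.array(m["pose"]));K=np.array([[m["fx"],0,m["cx"]],[0,m["fy"],m["cy"]],[0,0,1.]])
def pr(x): return cv2.projectPoints(np.array(x,float).reshape(-1,1,3),cv2.Rodrigues(P[:3,:3])[0],P[:3,3],K,np.array(m["D"]))[0].reshape(-1,2)
print("earlier tips expected, crop s1c:",((pr([[553,-91,125],[549,-41,125]])-[200,170])*5).round())
print("now expected tips, crop s2c:",((pr([[552,-74,24.7],[551,-58,24.7]])-[200,190])*5).round())
print("if z=55:",((pr([[552,-74,55],[551,-58,55]])-[200,190])*5).round(), "z=75",((pr([[552,-74,75],[551,-58,75]])-[200,190])*5).round())
print("ridge top ctr",((pr([[552,-66,54]])-[200,190])*5).round())
s=arm.read_state();print(s["qpos"],s["tau"],s["ft_force"])
im=cv2.imread("pics/s1.png");
```

```text
earlier tips expected, crop s1c: [[151. 198.]
 [213. 157.]]
now expected tips, crop s2c: [[178. 246.]
 [198. 232.]]
if z=55: [[177. 199.]
 [196. 185.]] z=75 [[176. 167.]
 [195. 153.]]
ridge top ctr [[187. 194.]]
[-1.63413460e-01  2.20812539e-01  2.02110617e+00 -7.59065327e-06
  8.99419975e-01  1.33189669e+00] [-9.59328376e-03 -4.15815210e+01 -2.93921059e+01  2.50460679e-02
 -7.59013114e-02 -2.14249764e-05] [ 0.85495186 -0.22416335  0.62130591]
```

The observed tips are about 10 px above the projection of the reported TCP in both poses. That puts them about 30 mm higher than reported, if the offset is purely vertical. I check the horizontal position in the top view, where the end of the gripper body shows.

Run:
```python
from h import *
t=arm.capture("top")[:,:,::-1]
V=t.max(2); S=cv2.cvtColor(np.ascontiguousarray(t),cv2.COLOR_BGR2HSV)[:,:,1]
m=(V[205:255,272:296]<45).astype(np.uint8)
n,l,st,ce=cv2.connectedComponentsWithStats(m)
for i in range(1,n):
    if st[i,4]>20:
        x,y,w,h,a=st[i]; x+=272;y+=205; print((x,y,w,h,a)); 
        for z in(100,130,160): print(z,ray("top",[[x,y],[x,y+h],[x+w,y+h/2]],z)[:,:2].round(0).tolist())
im=arm.capture("scene")[:,:,::-1]
cv2.imwrite("pics/s3c.png",cv2.resize(im[200:250,215:265],(600,600),interpolation=2))
```

```text
(np.int32(278), np.int32(205), np.int32(18), np.int32(50), np.int32(436))
100 [[615.0, 27.0], [482.0, 28.0], [547.0, -20.0]]
130 [[611.0, 27.0], [481.0, 28.0], [545.0, -19.0]]
160 [[607.0, 27.0], [480.0, 28.0], [543.0, -18.0]]
```

View pics/s3c.png

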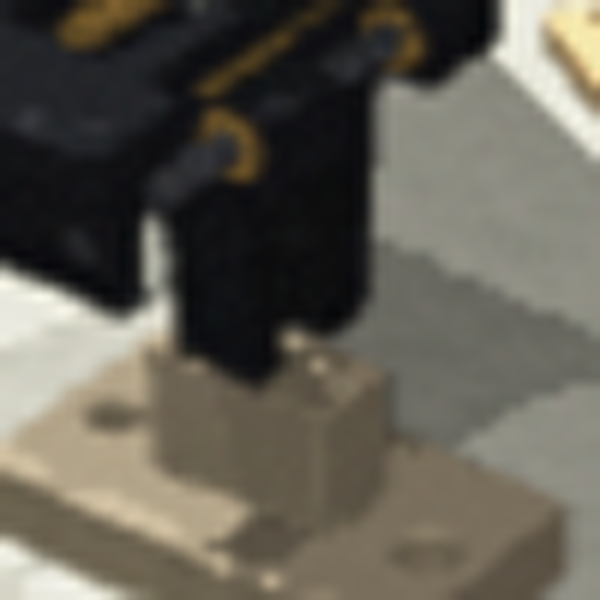

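The body end in the top view lies at y≈27.5 and x≈551, as expected, so the tool's x and y are right. In the crop the closed fingers end at (260,385), just over the ridge top. The reported z is therefore about 30 mm lower than the real tips. I open and go down in small steps, watching the force.

Call:
arm_command(commands=[0,0,-0.5,0,5,0,0,-0.5,0,5,0,0,-0.5,0,5,0,0,0.5,0,5,0,0,1.2,0,5,0,0,1.8,0,5,0,0,2.2,0,5,0,0,2.2,0,5])

```text
clock: 3.85
eef_pos: [550.9, -65.7, 1.7]
eef_rot: [0.999, 0.038, -0.0, -0.0]
ft_force: [-0.2, 0.4, -0.0]
finger_gap: 50.4
grasp_force: 0.0
```

Run:
```python
from h import *
print(arm.read_state()["ft_force"])
im=arm.capture("scene")[:,:,::-1]
cv2.imwrite("pics/s4c.png",cv2.resize(im[200:250,215:265],(600,600),interpolation=2))
```

```text
[-0.21882747  0.41051453 -0.0065838 ]
```

View pics/s4c.png

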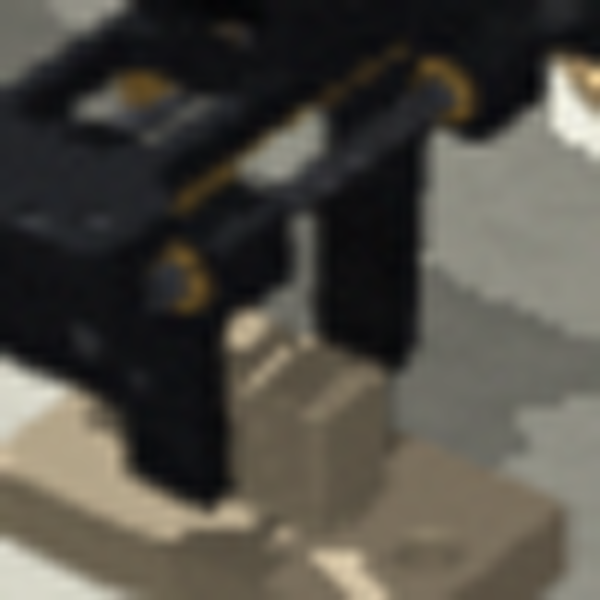

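The fingers straddle the ridge (front tip at crop (210,505), above the plate). There is no contact at reported z=1.7, which confirms the z offset. I go 7 mm lower and grip.

Call:
arm_command(commands=[0,0,0.4,0,5,0,0,0.7,0,5,0,0,0.7,0,1.5,0,0,0.7,0,1.5,0,0,0.7,0,1.5,0,0,0.7,0,1.5,0,0,0.7,0,1.5], newtons=45)

```text
clock: 4.78
eef_pos: [551.5, -65.9, -4.7]
eef_rot: [0.999, 0.038, 0.0, 0.0]
ft_force: [0.1, 0.0, 0.2]
finger_gap: 23.2
grasp_force: 45.0
```

Gripped (23 mm at 45 N). Now I lift, carry over and turn.

Call:
arm_command(commands=[0,0,-3,0,1.5,0,0,-6.5,0,1.5,0,0,-9.5,0,1.5,0.6,-5,-9.5,8,1.5,1.2,-10,-9.5,16,1.5,1.8,-15,-9.5,24,1.5,2.4,-19.6,-9.5,31.8,1.5,2.4,-19.6,-9.5,31.8,1.5,2.4,-19.6,-9.5,31.8,1.5,2.4,-19.6,-9.5,31.8,1.5])

```text
clock: 6.02
eef_pos: [560.1, 130.3, 89.8]
eef_rot: [0.971, -0.238, -0.0, 0.0]
ft_force: [0.9, -0.1, -2.4]
finger_gap: 23.8
grasp_force: 45.0
```

Run:
```python
from h import *
s=arm.read_state(); print(s["eef_pos"],s["eef_rot"],s["ft_force"])
im=arm.capture("scene")[:,:,::-1];t=arm.capture("top")[:,:,::-1]
cv2.imwrite("pics/s5.png",im)
cv2.imwrite("pics/s5c.png",np.hstack([cv2.resize(im[150:250,240:330],(540,600),interpolation=2),cv2.resize(t[180:280,205:248],(258,600),interpolation=2)]))
```

```text
[560.13264948 130.28008657  89.77959079] [ 9.71295753e-01 -2.37874506e-01 -3.97990545e-04  3.48356961e-04] [ 0.87145545 -0.14048681 -2.42846021]
```

View pics/s5c.png

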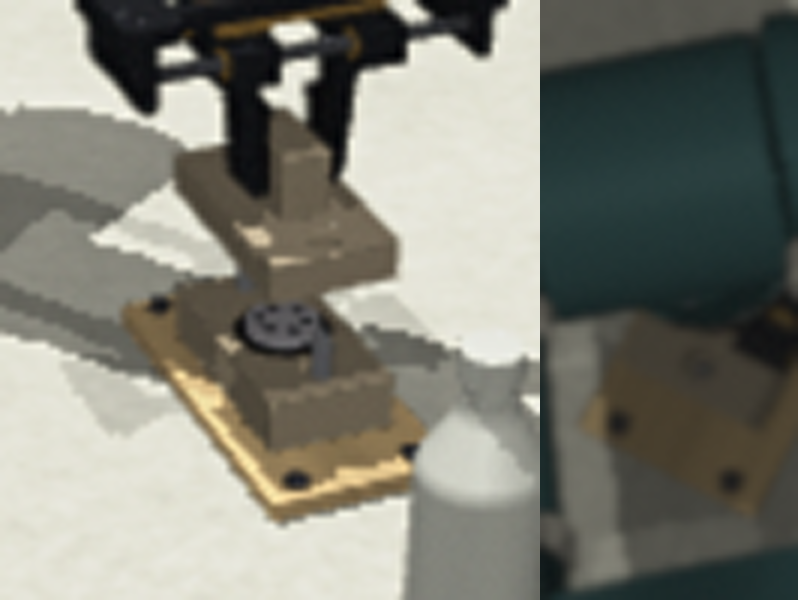

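The cover hangs over the lower half, with top-face corners at about (270,266) front, (397,239) right and (177,157) left. Block top-face corners are at about (266,405), (393,374) and (177,290). I compare these by rays.

Run:
```python
from h import *
f=lambda a:(np.array(a,float)+.5)/6-.5+[240,150]
c=ray("scene",f([[270,266],[397,239],[177,157]]),114.5);c2=ray("scene",f([[272,298],[397,273],[177,190]]),94.5);b=ray("scene",f([[266,405],[393,374],[177,290]]),40)
for q in(c,c2,b):
    print(q[:,:2].round(1).tolist(),"len",np.linalg.norm(q[0]-q[2]).round(1),np.linalg.norm(q[0]-q[1]).round(1),"ctr",((q[1]+q[2])/2)[:2].round(1),"ang",np.degrees(np.arctan2(*(q[0]-q[2])[1::-1])).round(1))
```

```text
[[595.7, 73.9], [624.1, 131.2], [497.8, 125.7]] len 110.7 63.9 ctr [561.  128.4] ang -27.9
[[593.3, 79.2], [622.8, 134.7], [495.5, 128.7]] len 109.6 62.8 ctr [559.2 131.7] ang -26.8
[[595.5, 74.5], [623.9, 134.7], [497.6, 127.1]] len 111.1 66.5 ctr [560.7 130.9] ang -28.3
```

They agree within 2 mm and 1°. I lower until the tips are engaged, watching the force.

Call:
arm_command(commands=[0,0,1.5,0,1.5,0,0,2.7,0,1.5,0,0,3.2,0,1.5,0,0,3.5,0,1.5,0,0,3.5,0,1.5])

```text
clock: 6.75
eef_pos: [560.5, 131.5, 55.0]
eef_rot: [0.971, -0.237, -0.0, 0.0]
ft_force: [-0.4, 0.1, -2.2]
finger_gap: 23.5
grasp_force: 45.0
```

No contact, so the tips are inside the holes (underside at about 60). I continue onto the straight part.

Call:
arm_command(commands=[0,0,0.3,0,1.5,0,0,0.6,0,1.5,0,0,0.9,0,1.5,0,0,1.1,0,1.5,0,0,1.1,0,1.5])

```text
clock: 7.38
eef_pos: [560.3, 131.5, 43.9]
eef_rot: [0.971, -0.238, -0.0, 0.0]
ft_force: [0.4, -0.4, -2.4]
finger_gap: 23.7
grasp_force: 45.0
```

Call:
arm_command(commands=[0,0,0.2,0,1.5,0,0,0.4,0,1.5,0,0,0.6,0,1.5,0,0,0.6,0,1.5,0,0,0.6,0,1.5], newtons=60)

```text
clock: 8.0
eef_pos: [560.8, 131.5, 38.8]
eef_rot: [0.971, -0.238, 0.0, -0.0]
ft_force: [-2.4, -0.8, 4.6]
finger_gap: 23.4
grasp_force: 60.0
```

The pad pushes back with about 7 N and is compressed about 2.5 mm. I press on in small steps.

Call:
arm_command(commands=[0,0,0.1,0,1.5,0,0,0.2,0,1.5,0,0,0.3,0,1.5,0,0,0.35,0,1.5,0,0,0.35,0,1.5,0,0,0.35,0,1.5])

```text
clock: 8.75
eef_pos: [560.8, 131.5, 35.4]
eef_rot: [0.971, -0.238, 0.0, -0.0]
ft_force: [-3.0, -0.6, 7.5]
finger_gap: 23.7
grasp_force: 60.0
```

Call:
arm_command(commands=[0,0,0.05,0,1.5,0,0,0.1,0,1.5,0,0,0.1,0,1.5,0,0,0.1,0,1.5])

```text
clock: 9.25
eef_pos: [560.8, 131.5, 35.3]
eef_rot: [0.971, -0.238, 0.0, -0.0]
ft_force: [-5.9, -0.8, 12.8]
finger_gap: 23.4
grasp_force: 60.0
```

The force rises sharply while z stays put: the faces have met. I add a little more push for margin, then take a confirming look.

Call:
arm_command(commands=[0,0,0.05,0,1.5,0,0,0.05,0,1.5,0,0,0.05,0,1.5,0,0,0.05,0,1.5])

```text
clock: 9.75
eef_pos: [560.8, 131.5, 35.3]
eef_rot: [0.971, -0.238, 0.0, -0.0]
ft_force: [-7.4, -2.0, 15.9]
finger_gap: 23.4
grasp_force: 60.0
```

Run:
```python
from h import *
im=arm.capture("scene")[:,:,::-1]
cv2.imwrite("pics/s6c.png",cv2.resize(im[160:250,240:330],(600,600),interpolation=2))
```

```text
(no output)
```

View pics/s6c.png

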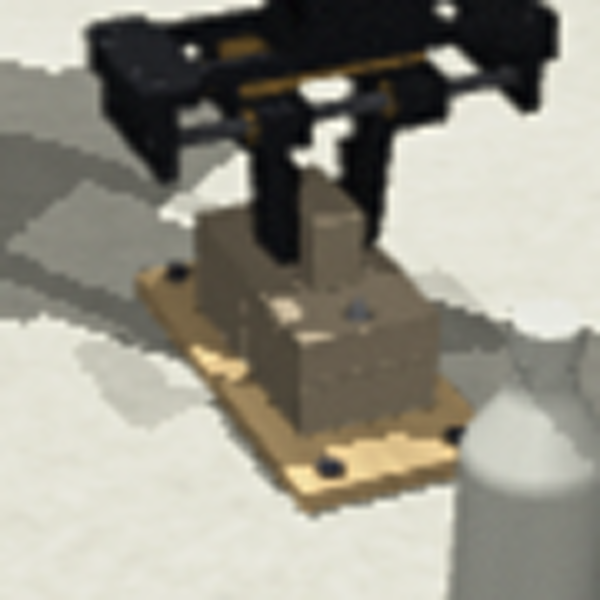

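The cover sits flush on the block, with the seam closed around (370,365) and a dowel tip showing through its hole at (358,308). I hand in.

```bash
python3 -c "
from workcell import arm
print(arm.hand_in())"
```

```text
the job is handed in; nothing more can be done
None
```

I set the matching cover on both dowels, pressed it until z stopped and the force rose to about 16 N, and handed in at 9.8 s still gripping at 60 N; the last picture shows the seam closed, but the hand-in returned no verdict.

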